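# Crank the camera stage to its dial mark

### The job

Two positioning stages stand on the camera-repair bench, one with a red handwheel and one with a black handwheel. Crank the red handwheel clockwise (seen from above) by its upright knob until the knob stands over the green line on the white dial beneath it, then let go and move clear. Leave the black handwheel as it is.

Things in the scene. Friction and masses are not known exactly. Their poses are not given: they have to be found in the camera images.
- red_wheel (a joint): Angle (rad) of the red handwheel: spoked, level, 146 mm across, on an upright axis, on the stage with the camera. Grows clockwise seen from above; stops at 0 and 5.6. Starts at 0 to 1.0; the green line is met at 2.6 to 5.0, only clockwise (the stop at 0 bars the other way). Needs about 2 N at the knob, stays where left; slides the camera away 10 mm per rad.
- red_knob (a point): Centre of the red wheel's black upright crank knob, round, 22 mm in diameter, spinning freely on its own pin, so the gripper need not turn with the wheel. It runs 65 mm from the wheel's axis. Above the bench: this point 152 mm, knob top 173 mm, wheel rim's top 125 mm. All else near is below 155 mm, but for the black wheel's like knob, over 130 mm away.
- red_dial: White round dial, 210 mm across, 6 mm thick, fixed under the red wheel. Origin on the wheel's axis at the dial's underside, 90 mm above the bench; z up, x along the green line, a radial bar 12 mm wide, 29 to 104 mm from the axis. Its other lines are thin and black. The knob is at the mark when over the +x axis.
- black_knob (a point): Centre of the grey upright knob of the other, black handwheel, of the same size and build, on the stage with a lens barrel; it has a dial with a green line too. To be left alone. The stages stand side by side and may have changed places.

How it is judged:
By the outcome, as a careful person would: the job done as asked, in the order asked, and still so for the second after the job is handed in, with the robot touching nothing.
It also fails if it takes over 42 s, if anything falls off the work surface, if the arm or the gripper's body presses on something with over 40 N, if the wrist force passes 120 N, or if a joint passes its speed limit or range.

### The arm

A 6-joint arm with a two-finger parallel gripper is mounted at the origin on the work surface. World frame = base frame: x ahead of the robot, y to its left, z up, the work surface at z = 0. Lengths are in m, angles in rad, forces in N, time in s.
With the tool pointing down it reaches from about 0.25 to 0.8 m from the base axis. Payload 8.5 kg.
Tool frame: the origin (TCP) lies on the centre line of the jaws, within the pads' length; the fingertips stand 25 mm ahead of it and the grasp point (between the pads) lies 6 mm ahead of it; z points along the fingers, y is the line along which they close (so a half turn about z gives the same grasp; the last joint's range is limited). The gripper opens to 85 mm and grips with 20 to 120 N. Pads are 22 mm wide; open, the fingers measure 114 mm over their backs; the gripper's body (76 mm by 85 mm) begins 54 mm behind the grasp point. The pads swing forward as they close: fully open they stand 13 mm farther back than shut.
Start: joints at [1.286, 0.238, -0.013, 1.319, 0, 1.571], TCP at [0.147, 0.504, 0.256] pointing down, gripper open.
Joint ranges: [-2.66, 2.66], [-1.03, 1.9], [-1.14, 1.46], [-1.82, 2.27], [-1.45, 1.34], [-3.14, 3.14]. Speed limits (rad/s): [2.22, 2.22, 2.79, 3.14, 3.14, 3.14].

### API

Orientations are given as a unit quaternion [x, y, z, w].
In Python, from bench import bot, viewer, job gives the robot as it stands. The module is installed in compiled form; this text tells all that it offers.
- The arm moves only by the tool arm_command, never from a script. Its argument "moves" is a list of rows, each a list of 2 entries, a list of its own where there are three numbers: the shift along the tool's x, y, z in mm, then the turn about the tool's z in degrees. A call has 1 to 5 rows; each row is the pose to reach, as a shift and turn from the pose commanded when the call began, along the tool's axes at that moment; what a row does not reach only later rows make up. A row lasts 1/8 s, in which the tool goes at most 62.5 mm and 10.7 degrees, less where a joint would pass 70% of its speed; a pose out of reach is approached as far as the arm can. A call with a gripper value outside its range is refused whole. "gripper" is the opening, from 0 (shut) to 1 (fully open), set as the call begins (left out, the last holds). The fingers move at their own pace and stop on an object; the grip force is fixed at half the most. Time passes only in rows, so rows that repeat a pose let the fingers close. It gives the time, the measured TCP pose, the force, the opening and the grip force at its end, in the units of the state.
- bot.get_state(): the state, without advancing time (a new reading comes with each control period).
- viewer.grab_frame(name): name is "scene" or "side" or "wrist"; returns (picture, depth): 420x560x3 uint8, red, green, blue; 420x560 float32, m along the optical axis (not along the pixel's ray), 0 where there is no reading.
- viewer.get_calibration(name): a dict with "fx", "fy", "cx", "cy" (pixels), "R" (3x3) and "t" (3): a world point X has camera coordinates R X + t. Camera axes: x right, y down, z forward; pixel columns grow to the right and rows downward; lengths in m; the calibration is good to about 2 mm. A picture is of the moment at which its call begins: read the wrist's pose just before it. get_calibration takes no time and is no camera call; for the wrist camera it gives the pose at the moment of the call.
- job.hand_in(): hands the job in; it is judged then, once.
The state is a dict: "time_s": time; "joints": joint angles; "qd": joint speeds; "joint_torque": joint torques, N m; "tool_pos": TCP position; "tcp_rot": TCP orientation; "contact_force": force on the tool from outside, world axes, zero at the start; "ft_torque": the same for the moment, N m; "gripper_width": finger opening in m; "finger_force": force on a finger pad.
Only numpy, scipy, OpenCV 4.12 (cv2) and the standard library are available. Lean on these libraries where they do the work, as an engineer would, in place of code of your own. Each camera call takes 0.05 s, during which the arm holds its last target. There are 200 camera calls.

## Working session

There is one attempt and no reset: what is moved stays moved. The work goes in short steps, Python scripts to look and compute and a tool call to move; the robot and the scene stay as the last step left them, time stands still between calls to the robot, and variables do not carry over. Pictures are saved under pics/ and viewed, at most 10 in all, crops included, and the job is handed in when it is done.

Besides the shell and the picture viewer there is one more tool, called after ">>>" as name(argument=value, ...), one argument or row to a line, values as JSON. arm_command: Moves the arm, as the interface text tells. Its arguments: {"type":"object","properties":{"moves":{"type":"array"},"gripper":{"type":"number"}},"required":["moves"]}

```bash
mkdir -p pics
python3 - <<'E'
from bench import bot,viewer
import cv2,numpy as np
s=bot.get_state();print(s)
for n in("scene","side"):
    p,d=viewer.grab_frame(n);cv2.imwrite(f"pics/{n}0.png",p[:,:,::-1]);np.savez(f"{n}0.npz",p=p,d=d,**viewer.get_calibration(n))
E
```

```text
{'time_s': 0.0, 'joints': array([ 1.28602921e+00,  2.38775133e-01, -1.42446578e-02,  1.31916801e+00,
        3.30385974e-05,  1.57081596e+00]), 'qd': array([-2.37193648e-06, -2.67332848e-04, -7.43088120e-05, -1.12307228e-04,
       -5.75263924e-04, -1.43263237e-03]), 'joint_torque': array([ 1.36919251e-03, -5.38775396e+01,  3.46432579e+01,  1.84099842e-02,
        1.34055840e-04, -1.19317122e-05]), 'tool_pos': array([0.14737966, 0.50351183, 0.25568428]), 'tcp_rot': array([ 1.41912648e-01,  9.89878940e-01, -6.86351100e-04, -1.15072178e-04]), 'contact_force': array([ 0.17108229,  0.0665383 , -0.47679047]), 'ft_torque': array([0.02410688, 0.00357919, 0.02823523]), 'finger_force': 0.0, 'gripper_width': 0.08545531759093294}
```

View pics/scene0.png

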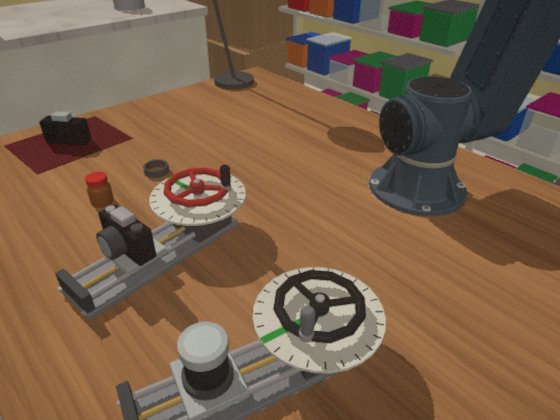

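View pics/side0.png

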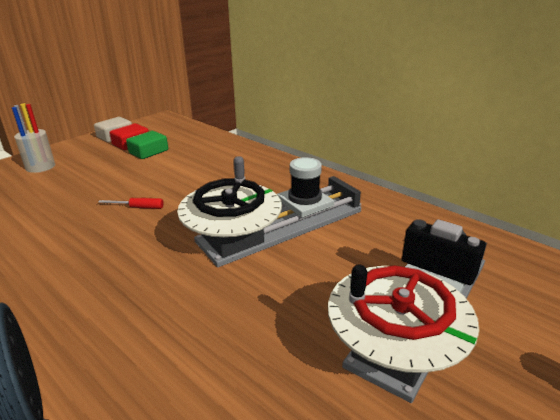

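The scene view has the red wheel's hub at (197,187), its knob at (225,175) and the green line near (180,185). The side view has the hub at (403,297), the knob at (359,280) and the green line near (460,335).

```bash
cat > h.py <<'E'
import numpy as np
from scipy.optimize import least_squares
def world(f):
    d=f['d'];v,u=np.mgrid[:420,:560]
    c=np.stack([(u-f['cx'])/f['fx']*d,(v-f['cy'])/f['fy']*d,d],-1)
    W=(c-f['t'])@f['R']; W[d==0]=np.nan
    return W
def circ(P,r):
    s=least_squares(lambda q:np.hypot(*(P-q).T)-r,P.mean(0),loss='soft_l1',f_scale=.003);return s.x
def analyse(f,c0):
    W=world(f);p=f['p'].astype(int);R,G,B=p[...,0],p[...,1],p[...,2]
    near=np.hypot(W[...,0]-c0[0],W[...,1]-c0[1])<.12;z=W[...,2]
    red=near&(R>90)&(R>2.5*G)&(R>2.5*B)&(z>.1)&(z<.135)
    P=W[red][:,:2]
    for _ in range(3):
        c=circ(P if _==0 else P[np.hypot(*(P-c).T)>.05],.067)
    gr=near&(G>1.6*R)&(G>1.6*B)&(z>.08)&(z<.11)
    g=W[gr].mean(0);r=np.hypot(*(g[:2]-c))
    kn=near&(z>.135)&(z<.18)&(p.max(-1)<90)&(np.hypot(W[...,0]-c[0],W[...,1]-c[1])<.085)
    k=W[kn]
    print('c',c.round(4),'nred',len(P),'zmax',np.percentile(W[red][:,2],98).round(4),'green',gr.sum(),g.round(4),r.round(4),'ang',np.degrees(np.arctan2(*(g[:2]-c)[::-1])).round(2))
    if len(k)>10:
        q=np.median(k,0)[:2];t=f['R'].T@-f['t']
        e=(q-t[:2]);q=q+e/np.hypot(*e)*.009
        print('knob n',len(k),q.round(4),'z',k[:,2].max().round(4),'r',np.hypot(*(q-c)).round(4),'ang',np.degrees(np.arctan2(*(q-c)[::-1])).round(2))
E
python3 - <<'E'
from h import *
for n,(u,v) in(("scene",(197,187)),("side",(403,297))):
    f=dict(np.load(n+"0.npz"));W=world(f);print(n,W[v,u]);analyse(f,W[v,u])
E
```

```text
scene [ 0.52862229 -0.21345214  0.12306406]
c [ 0.5238 -0.2207] nred 824 zmax 0.127 green 36 [ 0.5292 -0.2812  0.0968] 0.0607 ang -84.91
knob n 171 [ 0.4799 -0.1767] z 0.1741 r 0.0621 ang 134.94
side [ 0.51592223 -0.22845938  0.12760072]
c [ 0.5185 -0.2262] nred 2795 zmax 0.1279 green 186 [ 0.5328 -0.3095  0.0981] 0.0845 ang -80.26
knob n 406 [ 0.4805 -0.1759] z 0.1751 r 0.0631 ang 127.1
```

>>> arm_command(
  moves=[
    [[-30, -33, 0], 0],
    [[-65, -71, 0], 0],
    [[-100, -110, 0], 0],
    [[-135, -148, 0], 0],
    [[-170, -186, 0], 0],
  ],
)

```text
time_s: 0.72
tool_pos: [0.2587, 0.276, 0.2561]
tcp_rot: [0.142, 0.99, -0.0, 0.0]
contact_force: [0.8, 0.8, 0.1]
gripper_width: 0.0852
finger_force: 0.0
```

>>> arm_command(
  moves=[
    [[-34, -37, 0], 0],
    [[-68, -75, 0], 0],
    [[-102, -112, 0], 0],
    [[-136, -149, 0], 0],
    [[-170, -186, 0], 0],
  ],
)

```text
time_s: 1.35
tool_pos: [0.3696, 0.0496, 0.2563]
tcp_rot: [0.142, 0.99, 0.0, 0.0]
contact_force: [-0.4, 0.5, -0.4]
gripper_width: 0.0852
finger_force: 0.0
```

>>> arm_command(
  moves=[
    [[-34, -37, 0], 0],
    [[-68, -75, 0], 0],
    [[-102, -112, 0], 0],
    [[-136, -149, 0], 0],
    [[-165, -180, 0], 0],
  ],
)

```text
time_s: 1.98
tool_pos: [0.4775, -0.1697, 0.256]
tcp_rot: [0.142, 0.99, 0.0, -0.0]
contact_force: [0.4, 0.5, -0.7]
gripper_width: 0.0854
finger_force: 0.0
```

Run:
```python
from bench import bot,viewer
import cv2,numpy as np
from h import *
n="wrist"
s=bot.get_state();c=viewer.get_calibration(n);p,d=viewer.grab_frame(n);print(s['tool_pos'],s['tcp_rot'],s['joints'],s['time_s'],s['qd'].round(3))
s=bot.get_state();print(s['tool_pos'])
cv2.imwrite(f"pics/{n}1.png",p[:,:,::-1]);np.savez(f"{n}1.npz",p=p,d=d,**c)
f=dict(np.load("wrist1.npz"));print(-c['R'].T@c['t'])
analyse(f,(.521,-.223))
```

```text
[ 0.47747917 -0.16970601  0.25595232] [ 1.42321752e-01  9.89820422e-01  1.01836528e-06 -2.28263560e-04] [-3.41446831e-01  2.07314856e-01 -5.52427144e-02  1.30868671e+00
 -8.80927501e-05 -5.58335025e-02] 1.975 [-0.48   0.406  0.514  0.111  0.003 -0.483]
[ 0.47969432 -0.17308583  0.25547723]
[ 0.40435876 -0.14872671  0.37246074]
c [ 0.5221 -0.2266] nred 6375 zmax 0.1263 green 170 [ 0.5312 -0.2726  0.0961] 0.0469 ang -78.79
knob n 1256 [ 0.4841 -0.178 ] z 0.1739 r 0.0616 ang 128.03
```

View pics/wrist1.png

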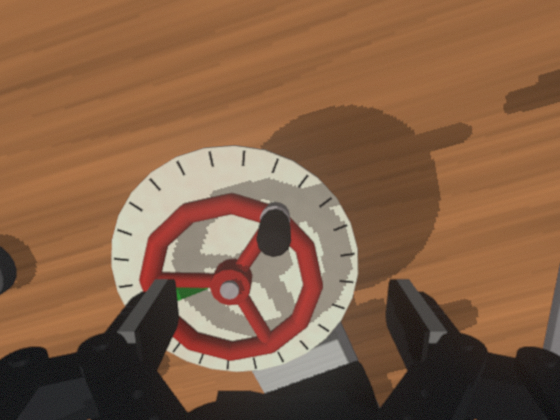

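The wrist view shows the knob's top at (275,213) between the open fingers, the hub at (230,288) and the green line at (190,293). The arm was still settling, so I'll measure again at rest, using the dial's edge for the centre.

```bash
cat >> h.py <<'E'
import cv2
def plane(f,uv,z):
    uv=np.asarray(uv,float);r=np.c_[(uv[:,0]-f['cx'])/f['fx'],(uv[:,1]-f['cy'])/f['fy'],np.ones(len(uv))]@f['R']
    o=-f['R'].T@f['t'];return (o+r*((z-o[2])/r[:,2])[:,None])[:,:2]
def dial(f,c0=np.array([.521,-.224])):
    W=world(f);p=f['p'].astype(int);z=W[...,2]
    m=(abs(z-.096)<.006)&(np.hypot(W[...,0]-c0[0],W[...,1]-c0[1])<.125)
    m=m&((p.max(-1)-p.min(-1)<60)|(p[...,1]>1.5*p[...,0]))
    cs,_=cv2.findContours(m.astype(np.uint8),cv2.RETR_EXTERNAL,cv2.CHAIN_APPROX_NONE)
    P=plane(f,np.vstack([c[:,0] for c in cs]),.096)
    for _ in range(4):
        k=abs(np.hypot(*(P-c0).T)-.104)<(.012,.006,.004,.003)[_];c0=circ(P[k],.1045)
    W2=plane(f,np.argwhere((p[...,1]>1.6*p[...,0])&(p[...,1]>1.6*p[...,2])&m)[:,::-1],.096)
    r=np.hypot(*(W2-c0).T);W2=W2[(r>.03)&(r<.106)]-c0
    kt=(z>.170)&(z<.178)&(np.hypot(W[...,0]-c0[0],W[...,1]-c0[1])<.085)
    P=plane(f,np.argwhere(kt)[:,::-1],.173)
    (a,b),rr=cv2.minEnclosingCircle((P*1000).astype(np.float32));q=np.array([a,b])/1000
    an=np.degrees(np.arctan2(*W2.mean(0)[::-1]))
    print('dial c',c0.round(4),k.sum(),'green',len(W2),an.round(2),'knobtop',q.round(4),'R',round(rr,1),'mean',P.mean(0).round(4),'r',np.hypot(*(P.mean(0)-c0)).round(4),'ang',np.degrees(np.arctan2(*(P.mean(0)-c0)[::-1])).round(2))
    return c0
E
python3 - <<'E'
from bench import bot,viewer
from h import *
p,d=viewer.grab_frame("wrist");p,d=viewer.grab_frame("wrist")
c=viewer.get_calibration("wrist");p,d=viewer.grab_frame("wrist")
s=bot.get_state();print(s['tool_pos'],s['joints'])
f=dict(p=p,d=d,**c);np.savez("wrist2.npz",**f)
for n in("wrist2","scene0","side0"): dial(dict(np.load(n+".npz")))
analyse(f,(.521,-.223))
E
```

```text
[ 0.47673097 -0.16823552  0.25561728] [-3.39289693e-01  2.06320746e-01 -5.73998468e-02  1.30882479e+00
  6.99487490e-05 -5.30153087e-02]
dial c [ 0.5223 -0.2254] 623 green 160 -79.1 knobtop [ 0.4789 -0.1763] R 9.0 mean [ 0.4792 -0.1763] r 0.0653 ang 131.26
dial c [ 0.526  -0.2215] 161 green 36 -87.49 knobtop [ 0.4827 -0.1728] R 9.6 mean [ 0.4831 -0.173 ] r 0.0647 ang 131.45
dial c [ 0.5205 -0.226 ] 344 green 186 -80.07 knobtop [ 0.477  -0.1776] R 11.2 mean [ 0.4771 -0.1773] r 0.0653 ang 131.69
c [ 0.5222 -0.2267] nred 6387 zmax 0.1263 green 160 [ 0.5313 -0.2723  0.0961] 0.0465 ang -78.67
knob n 1249 [ 0.484  -0.1781] z 0.1737 r 0.0618 ang 128.16
```

>>> arm_command(
  moves=[
    [[-4, -7, 0], 0],
    [[-4, -7, 30], 0],
    [[-4, -7, 60], 0],
    [[-4, -7, 85], 0],
    [[-4, -7, 91], 0],
  ],
)

```text
time_s: 2.8
tool_pos: [0.478, -0.1748, 0.1644]
tcp_rot: [0.141, 0.99, 0.0, -0.001]
contact_force: [-0.5, -0.6, 0.1]
gripper_width: 0.085
finger_force: 0.0
```

>>> arm_command(
  moves=[
    [[0, 0, 0], 0],
    [[0, 0, 0], 0],
    [[0, 0, 0], 0],
    [[0, 0, 0], 0],
    [[0, 0, 0], 0],
  ],
  gripper=0.0,
)

```text
time_s: 3.42
tool_pos: [0.4792, -0.1758, 0.1661]
tcp_rot: [0.142, 0.99, -0.0, 0.001]
contact_force: [-1.1, 1.5, 5.0]
gripper_width: 0.0205
finger_force: 58.5
```

```bash
python3 -c "
import numpy as np
p=lambda a:65*np.array([np.cos(np.radians(a-163.7)),-np.sin(np.radians(a-163.7))])
t=131.4
for st in (10,15,15,15):
    print([[round(float(v),1) for v in p(t-st*i)-p(t)] for i in range(1,6)],t-5*st);t-=5*st
"
```

```text
[[-6.9, 9.0], [-15.2, 16.7], [-24.7, 22.8], [-35.2, 27.2], [-46.2, 29.7]] 81.4
[[-17.0, 0.1], [-33.4, -4.3], [-48.1, -12.7], [-60.1, -24.7], [-68.7, -39.3]] 6.400000000000006
[[-4.4, -16.4], [-4.5, -33.3], [-0.2, -49.7], [8.3, -64.5], [20.2, -76.5]] -68.6
[[14.7, -8.5], [31.0, -13.0], [48.0, -13.0], [64.4, -8.7], [79.1, -0.3]] -143.6
```

>>> arm_command(
  moves=[
    [[-7, 9, 0], 0],
    [[-15, 17, 0], 0],
    [[-25, 23, 0], 0],
    [[-35, 27, 0], 0],
    [[-46, 30, 0], 0],
  ],
)

```text
time_s: 4.05
tool_pos: [0.532, -0.1603, 0.1662]
tcp_rot: [0.142, 0.99, -0.001, 0.0]
contact_force: [-3.4, -6.6, 6.7]
gripper_width: 0.0201
finger_force: 59.1
```

>>> arm_command(
  moves=[
    [[-17, 0, 0], 0],
    [[-33, -4, 0], 0],
    [[-48, -13, 0], 0],
    [[-60, -25, 0], 0],
    [[-69, -39, 0], 0],
  ],
)

```text
time_s: 4.68
tool_pos: [0.5868, -0.2166, 0.1661]
tcp_rot: [0.142, 0.99, 0.0, -0.0]
contact_force: [-10.3, 2.2, 12.1]
gripper_width: 0.0199
finger_force: 59.7
```

>>> arm_command(
  moves=[
    [[-4, -16, 0], 0],
    [[-4, -33, 0], 0],
    [[-1, -50, 0], 0],
    [[3, -57, 0], 0],
    [[8, -65, 0], 0],
  ],
)

```text
time_s: 5.3
tool_pos: [0.5614, -0.2765, 0.1662]
tcp_rot: [0.142, 0.99, 0.001, 0.001]
contact_force: [-0.3, 5.2, 7.2]
gripper_width: 0.02
finger_force: 59.2
```

Run:
```python
from bench import bot,viewer
from h import *
for n in("side","scene","wrist"):
    p,d=viewer.grab_frame(n);c=viewer.get_calibration(n);p,d=viewer.grab_frame(n);f=dict(p=p,d=d,**c)
    cv2.imwrite(f"pics/{n}3.png",p[:,:,::-1])
    try: dial(f)
    except Exception as e: print(n,e)
s=bot.get_state();print(s['tool_pos'],s['contact_force'],s['time_s'],np.degrees(np.arctan2(s['tool_pos'][1]+.2253,s['tool_pos'][0]-.522)))
```

```text
dial c [ 0.5202 -0.2258] 317 green 250 -79.38 knobtop [ 0.5572 -0.2764] R 25.9 mean [ 0.5556 -0.2769] r 0.0621 ang -55.22
dial c [ 0.5258 -0.2215] 163 green 1 -84.01 knobtop [ 0.5626 -0.2756] R 27.2 mean [ 0.5674 -0.2636] r 0.0591 ang -45.34
dial c [ 0.5221 -0.2259] 697 green 1971 -81.51 knobtop [ 0.5555 -0.2759] R 23.3 mean [ 0.5588 -0.2769] r 0.0629 ang -54.3
[ 0.56084971 -0.27687559  0.16617233] [-2.89140716  0.62327102  6.35949941] 5.6 -53.01082873409938
```

View pics/side3.png

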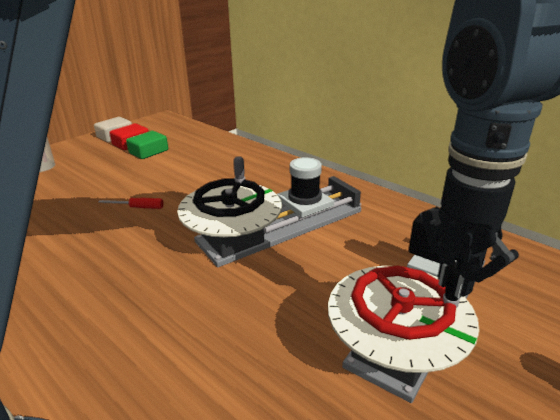

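The side view shows the gripper holding the knob at about (455,290), with the green line running from (425,320) to (472,340). There are about 27° still to turn.

>>> arm_command(
  moves=[
    [[5, -7, 0], 0],
    [[12, -12, 0], 0],
    [[18, -16, 0], 0],
    [[24, -19, 0], 0],
    [[24, -19, 0], 0],
  ],
)

```text
time_s: 6.22
tool_pos: [0.5325, -0.2888, 0.1662]
tcp_rot: [0.142, 0.99, -0.001, 0.001]
contact_force: [-0.7, -1.3, 7.1]
gripper_width: 0.0197
finger_force: 59.2
```

Run:
```python
from bench import bot,viewer
from h import *
for n in("side","wrist"):
    p,d=viewer.grab_frame(n);c=viewer.get_calibration(n);p,d=viewer.grab_frame(n);f=dict(p=p,d=d,**c);np.savez(n+"4.npz",**f)
    cv2.imwrite(f"pics/{n}4.png",p[:,:,::-1])
    c0=dial(f)
    P=f['p'].astype(int);g=(P[...,1]>1.6*P[...,0])&(P[...,1]>1.6*P[...,2])
    W=plane(f,np.argwhere(g)[:,::-1],.096);W=W[np.hypot(*(W-c0).T)<.107]
    vx,vy,x,y=cv2.fitLine((W*1000).astype(np.float32),cv2.DIST_HUBER,0,.01,.01).ravel();print('line dir',np.degrees(np.arctan2(vy,vx)),'through',x,y, np.hypot(*(W-c0).T).min(),np.hypot(*(W-c0).T).max())
s=bot.get_state();print(s['tool_pos'],s['contact_force'],s['time_s'],np.degrees(np.arctan2(s['tool_pos'][1]+.2256,s['tool_pos'][0]-.5215)))
```

```text
dial c [ 0.5202 -0.2259] 315 green 249 -79.34 knobtop [ 0.5276 -0.2877] R 25.4 mean [ 0.5281 -0.2878] r 0.0625 ang -82.73
line dir -82.9325 through 533.5868 -296.2915 0.028987958534008904 0.10334974948395088
dial c [ 0.5233 -0.2259] 553 green 1421 -83.43 knobtop [ 0.5272 -0.2878] R 23.3 mean [ 0.5306 -0.2889] r 0.0634 ang -83.42
line dir -81.00054 through 530.8595 -292.67825 0.02939809203464151 0.10345979654721867
[ 0.53257812 -0.28878244  0.16618143] [-1.89514331 -0.30623634  7.5825419 ] 6.425 -80.05510981413667
```

View pics/wrist4.png

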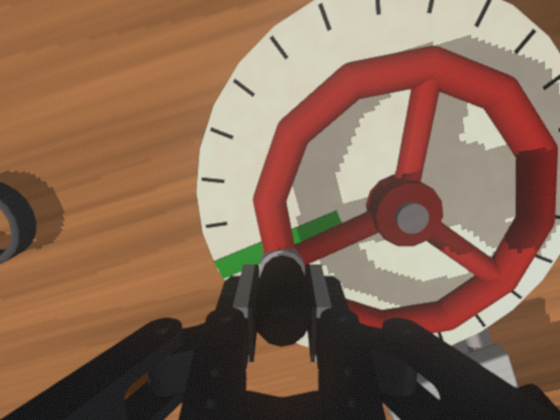

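The knob hides part of the green line in this view. The line shows from (220,265) to (340,220), and the knob at (283,290) looks close to it once parallax is allowed for. I'll let go, lift, and compare knob and line in one clear picture.

>>> arm_command(
  moves=[
    [[0, 0, 0], 0],
    [[0, 0, 0], 0],
    [[0, 0, 0], 0],
    [[0, 0, 0], 0],
  ],
  gripper=0.7,
)

```text
time_s: 6.92
tool_pos: [0.5324, -0.2882, 0.1651]
tcp_rot: [0.142, 0.99, 0.0, -0.0]
contact_force: [-0.0, -0.9, -0.7]
gripper_width: 0.0598
finger_force: 0.0
```

>>> arm_command(
  moves=[
    [[0, 0, -25], 0],
    [[0, 0, -65], 0],
    [[20, 10, -110], 0],
    [[40, 20, -120], 0],
    [[40, 20, -120], 0],
  ],
)

```text
time_s: 7.55
tool_pos: [0.4994, -0.2574, 0.2868]
tcp_rot: [0.142, 0.99, -0.0, 0.001]
contact_force: [0.4, 0.5, -0.4]
gripper_width: 0.0599
finger_force: 0.0
```

```bash
cat > m.py <<'E'
from bench import bot,viewer
from h import *
import sys
tag=sys.argv[1]
for i in range(4): viewer.grab_frame("wrist")
for n in("side","wrist","scene"):
    c=viewer.get_calibration(n);p,d=viewer.grab_frame(n);f=dict(p=p,d=d,**c);np.savez(n+tag+".npz",**f)
    cv2.imwrite(f"pics/{n}{tag}.png",p[:,:,::-1]);print(n)
    c0=dial(f)
    P=f['p'].astype(int);g=(P[...,1]>1.6*P[...,0])&(P[...,1]>1.6*P[...,2])
    W=plane(f,np.argwhere(g)[:,::-1],.096);W=W[np.hypot(*(W-c0).T)<.107]
    if len(W)>20:
        vx,vy,x,y=cv2.fitLine((W*1000).astype(np.float32),cv2.DIST_HUBER,0,.01,.01).ravel();print('line dir',np.degrees(np.arctan2(vy,vx)),'through',x,y)
s=bot.get_state();print(s['tool_pos'],s['contact_force'],s['time_s'])
E
python3 m.py 5
```

```text
side
dial c [ 0.5203 -0.2259] 345 green 250 -79.38 knobtop [ 0.5298 -0.2891] R 10.9 mean [ 0.5301 -0.2897] r 0.0646 ang -81.22
line dir -82.89497 through 533.601 -296.2424
wrist
dial c [ 0.5226 -0.2258] 625 green 466 -82.8 knobtop [ 0.532 -0.289] R 8.8 mean [ 0.5323 -0.289 ] r 0.0639 ang -81.35
line dir -80.074615 through 531.12555 -294.7319
scene
dial c [ 0.526  -0.2213] 169 green 38 -87.51 knobtop [ 0.535  -0.2855] R 10.7 mean [ 0.5357 -0.2861] r 0.0656 ang -81.48
line dir -84.906204 through 528.42175 -280.5422
[ 0.49980758 -0.2580637   0.28442552] [ 0.16908674  0.33471748 -0.27714845] 7.9
```

View pics/wrist5.png

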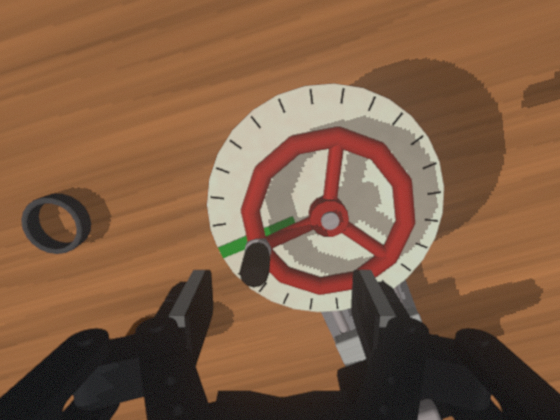

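The knob, at (257,245) in the picture, stands by the green line, which runs from (225,250) to (290,222). Its measured angle is −81.3°. I'll measure the line's angle from its unhidden outer end, against the fitted dial centre.

Run:
```python
from h import *
for n in("wrist5","wrist4","side5","side0","wrist2"):
    f=dict(np.load(n+".npz"));print(n);c0=dial(f)
    P=f['p'].astype(int);g=(P[...,1]>1.4*P[...,0])&(P[...,1]>1.4*P[...,2])
    W=plane(f,np.argwhere(g)[:,::-1],.096)-c0;r=np.hypot(*W.T);a=np.degrees(np.arctan2(W[:,1],W[:,0]))
    for lo in range(28,105,8):
        k=(r>lo/1e3)&(r<=(lo+8)/1e3)
        if k.sum()>3: print(lo,k.sum(),'lat mm min/mid/max',(np.array([a[k].min(),(a[k].min()+a[k].max())/2,a[k].max()])).round(1),'width mm',round(np.radians(np.ptp(a[k]))*(lo+4),1))
```

```text
wrist5
dial c [ 0.5226 -0.2258] 625 green 466 -82.8 knobtop [ 0.532 -0.289] R 8.8 mean [ 0.5323 -0.289 ] r 0.0639 ang -81.35
28 43 lat mm min/mid/max [-91.  -86.1 -81.2] width mm 5.5
36 55 lat mm min/mid/max [-89.3 -85.1 -80.8] width mm 6.0
44 60 lat mm min/mid/max [-88.6 -84.7 -80.7] width mm 6.6
52 50 lat mm min/mid/max [-87.7 -83.9 -80.1] width mm 7.4
76 74 lat mm min/mid/max [-85.9 -82.2 -78.4] width mm 10.6
84 99 lat mm min/mid/max [-85.8 -82.1 -78.4] width mm 11.4
92 98 lat mm min/mid/max [-85.5 -82.2 -78.9] width mm 11.1
100 43 lat mm min/mid/max [-85.3 -82.2 -79.1] width mm 11.2
wrist4
dial c [ 0.5233 -0.2259] 553 green 1421 -83.43 knobtop [ 0.5272 -0.2878] R 23.3 mean [ 0.5306 -0.2889] r 0.0634 ang -83.42
28 161 lat mm min/mid/max [-93.6 -86.5 -79.5] width mm 7.9
36 198 lat mm min/mid/max [-91.5 -85.5 -79.6] width mm 8.3
44 202 lat mm min/mid/max [-89.7 -84.7 -79.7] width mm 8.4
52 117 lat mm min/mid/max [-88.6 -84.  -79.4] width mm 9.0
68 20 lat mm min/mid/max [-87.  -84.9 -82.8] width mm 5.2
76 233 lat mm min/mid/max [-86.7 -82.6 -78.5] width mm 11.4
84 229 lat mm min/mid/
[... 963 characters left out ...]
mid/max [-84.7 -79.8 -74.8] width mm 11.0
68 40 lat mm min/mid/max [-84.5 -79.7 -74.9] width mm 12.0
76 42 lat mm min/mid/max [-84.2   4.9  93.9] width mm 248.6
84 43 lat mm min/mid/max [-84.3 -80.1 -75.9] width mm 12.9
92 47 lat mm min/mid/max [-84.2  -2.8  78.6] width mm 272.7
100 20 lat mm min/mid/max [-83.9  -4.3  75.4] width mm 289.1
wrist2
dial c [ 0.5223 -0.2254] 623 green 160 -79.1 knobtop [ 0.4789 -0.1763] R 9.0 mean [ 0.4792 -0.1763] r 0.0653 ang 131.26
28 6 lat mm min/mid/max [-74.4 -72.8 -71.2] width mm 1.8
36 44 lat mm min/mid/max [-82.1 -77.4 -72.7] width mm 6.6
44 84 lat mm min/mid/max [-86.1 -80.1 -74.1] width mm 10.1
52 61 lat mm min/mid/max [-86.7 -81.4 -76.1] width mm 10.4
```

The knob is at −81.3° and the line at about −82°. That's under 1 mm at the knob and within measuring error, so I won't correct it. I'll move farther clear and hand in.

>>> arm_command(
  moves=[
    [[15, 0, -20], 0],
    [[35, 0, -50], 0],
    [[50, 0, -70], 0],
    [[60, 0, -80], 0],
    [[60, 0, -80], 0],
  ],
)

```text
time_s: 8.52
tool_pos: [0.4421, -0.2411, 0.3656]
tcp_rot: [0.142, 0.99, -0.0, 0.0]
contact_force: [0.3, -0.9, -0.4]
gripper_width: 0.0598
finger_force: 0.0
```

>>> arm_command(
  moves=[
    [[0, 0, 0], 0],
    [[0, 0, 0], 0],
    [[0, 0, 0], 0],
    [[0, 0, 0], 0],
  ],
)

```text
time_s: 9.02
tool_pos: [0.4422, -0.241, 0.365]
tcp_rot: [0.142, 0.99, 0.0, -0.0]
contact_force: [0.0, 0.2, 0.3]
gripper_width: 0.0595
finger_force: 0.0
```

Run:
```python
from bench import job
print(job.hand_in())
```

```text
the job is handed in; nothing more can be done
None
```

I cranked the red handwheel clockwise until its knob stood over the green line, to within about 1° as measured, then released it, moved the arm clear and handed in at about 9 s; the black wheel was not touched.

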